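# Blow-dry the rinsed parts with the hold-to-run dial

## Robot

A 6-joint arm with a two-finger parallel gripper is mounted at the origin on the work surface. World frame = base frame: x ahead of the robot, y to its left, z up, the work surface at z = 0. Lengths are in m, angles in rad, forces in N, time in s.
With the tool pointing down it reaches from about 0.25 to 0.775 m from the base axis. Payload 4 kg.
Tool frame: the origin (TCP) lies at the very end of the fingers, on their centre line; the grasp point (between the pads) lies 19 mm behind it (robot.grip_point_offset is the distance from the TCP to the grasp point, in m); z points along the fingers, x is the direction in which the jaws open and shut, and the axes are right-handed (so a half turn about z gives the same grasp; the last joint's range is limited). The gripper opens to 94 mm and grips with 3 to 60 N. Pads are 16 mm wide; open, the fingers measure 119 mm over their backs; the gripper's body (75 mm by 177 mm) begins 78 mm behind the grasp point.
Start: joints at [-1.303, 0.087, 1.371, -0, 1.684, -0.103], TCP at [0.199, -0.513, 0.206] pointing down, gripper open.
Joint ranges: [-3.1, 3.1], [-0.76, 2.03], [0.27, 2.55], [-1.08, 4.22], [0.17, 2.65], [-2.57, 2.57]. Speed limits (rad/s): [2.79, 2.79, 3.14, 3.14, 3.14, 3.14].

## Interface

Orientations are given as [roll, pitch, yaw] about the fixed x, y, z axes, in that order (R = Rz(yaw) Ry(pitch) Rx(roll)).
In Python, from bench import robot gives the robot as it stands.
- The arm moves only by the shell command python3 -m inch 'ROWS'. ROWS is text: rows parted by semicolons, each of 5 numbers parted by spaces: the shift along the tool's x, y, z in cm, then the turn about the tool's z in rad, then the closure, from 0 (fully open) to 1 (shut). In form: tx ty tz spin claw; .... A call has 1 to 20 rows; each row is the pose to reach, as a shift and turn from the pose measured when the call began, along the tool's axes at that moment; what a row does not reach only later rows make up. A row lasts 1/12 s, in which the tool goes at most 41.7 mm and 7.16 degrees, less where a joint would pass 70% of its speed; a pose out of reach is approached as far as the arm can. A call with a gripper value outside its range is refused whole. The fingers move at their own pace and stop on an object; the grip force is fixed at half the most. Time passes only in rows, so rows that repeat a pose let the fingers close. It gives the time, the measured TCP pose, the force and the opening at its end, in the units of the state.
- robot.get_obs(): the state, without advancing time (a new reading comes with each control period).
- robot.snapshot(name): name is "side" or "top"; returns (picture, depth): 480x640x3 uint8, blue, green, red; 480x640 float32, m along the optical axis (not along the pixel's ray), 0 where there is no reading.
- robot.camera_info(name): a dict with "K" (3x3 intrinsics, pixels), "dist" ([k1, k2, p1, p2, k3] as OpenCV has them; the pictures are not rectified), "extrinsics" (4x4, takes a point from world to camera coordinates). Camera axes: x right, y down, z forward; pixel columns grow to the right and rows downward; lengths in m; the calibration is good to about 2 mm. A picture is of the moment at which its call begins. camera_info takes no time and is no camera call.
- robot.close_job(): hands the job in, once; it reports no verdict.
The state is a dict: "time": time; "joint_positions": joint angles; "qvel": joint speeds; "joint_torque": joint torques, N m; "tool_pos": TCP position; "ee_rot": TCP orientation; "wrist_force": force on the tool from outside, world axes, zero at the start; "wrist_torque": the same for the moment, N m; "width": finger opening in m.
Only numpy, scipy, OpenCV 4.12 (cv2) and the standard library are available. Lean on these libraries where they do the work, as an engineer would, in place of code of your own. Each camera call takes 0.05 s, during which the arm holds its last target.

## Task

Drop the white plastic light clip and the steel crank bolt from above into the open drying bin of the bench blower. Only then turn the blower's spring-return dial clockwise past its first two clicks to the third one (three pips) and keep holding it there: it springs back if let go, so finish while still holding the dial at the third click. Leave the spanner, the crank arm and the jar where they are.

Things in the scene. Friction and masses are not known exactly. Their poses are not given: they have to be found in the camera images.
- clip_center (a point): White plastic light clip, a U-shaped cradle standing on its flat base with two arms up: 46 long (its x) x 22 wide (its y) x 32 mm high, about 22 g, loose on the rubber mat (mat top 3 mm above the bench). The point is its centre, half-way up (16 mm above its underside). Grip it across its 22 mm width.
- bolt_center (a point): Steel crank bolt standing on its head, thread up: head 26 mm diameter x 9 mm, above it a round shank 14 mm diameter x 25 mm (34 mm high in all), about 55 g. It stands loose on the mat. The point is on its axis, half-way up (17 mm above its underside).
- bin_floor (a point): Centre of the inner floor of the blower's open square drying bin, 158 x 158 mm inside (along this frame's x, y), walls 6 mm, rim 59 mm above this point. The blower is screwed down, 335 mm long along y: the bin is its +y half, the grey control box with the dial its -y half, its top level with the rim. A motor drum 72 mm across stands 50 mm out of the box's +x face.
- dial_grip (a point): Upright bar grip of the black dial on the control box: 44 long (its x, pointed nose and white line at the +x end) x 14 wide (its y) x 28 mm high (its z, up). Origin: its centre, on the dial's vertical axis, 20 mm above the box's top; a disc 58 mm across, 6 mm thick, lies under it. Panel marks clockwise from the resting nose: short bar (rest), one, two, three pips (the clicks).
- dial (a joint): Turn of the dial in rad: 0 at rest (as it starts), growing clockwise seen from above. Clicks at 0.42, 0.84 and 1.26 rad, stop at 1.36. A spring drives it back to 0 from everywhere; the clicks do not hold it: it takes 0.08 N m near rest and 0.145 N m at the third click, up to 0.055 N m more or less between clicks.
- spanner: Steel open spanner, 180 mm long, lying on the mat; a bystander, leave it. Its origin is under its middle.
- crank: Grey aluminium crank arm, about 190 mm long, 38 mm wide at its larger end and 18 mm high, lying on the mat; a bystander, leave it. Its origin is under its middle, its x along its length.
- jar: Clear plastic jar closed by a black twist cap, 68 mm in diameter, 95 mm high, standing on the mat; a bystander, leave it. Its origin is the centre of its underside.
There are look-alikes about, which are no part of the job. What is shaped like the part that bears clip_center but brown or turquoise is not meant.

How it is judged:
On the way:
1. clip and bolt both lie in the drying bin while the dial is still at rest (x of clip_center in the frame of bin_floor between -0.079 and 0.079 m and y of clip_center in the frame of bin_floor between -0.079 and 0.079 m and z of each of clip_center, bolt_center in the frame of bin_floor below 0.055 m and x of bolt_center in the frame of bin_floor between -0.079 and 0.079 m and y of bolt_center in the frame of bin_floor between -0.079 and 0.079 m and value of joint dial below 0.15 rad), for 0.2 s.
At the end, for the whole second after the job is handed in: Clip and bolt lie in the drying bin (centres inside its walls and below its rim) and the fingers hold the dial's grip (contact over 1 N) at the third click, 1.26 rad: not less than 1.13 rad, up to its stop (x of clip_center in the frame of bin_floor between -0.079 and 0.079 m and y of clip_center in the frame of bin_floor between -0.079 and 0.079 m and z of each of clip_center, bolt_center in the frame of bin_floor below 0.055 m and x of bolt_center in the frame of bin_floor between -0.079 and 0.079 m and y of bolt_center in the frame of bin_floor between -0.079 and 0.079 m and value of joint dial between 1.13 and 1.41 rad and contact force between the fingers and dial above 1 N); the arm keeps its last pose, push and grip.
It fails at once if the dial is turned before both parts are in the bin (value of joint dial above 0.3 rad and not (x of clip_center in the frame of bin_floor between -0.079 and 0.079 m and y of clip_center in the frame of bin_floor between -0.079 and 0.079 m and z of each of clip_center, bolt_center in the frame of bin_floor below 0.055 m and x of bolt_center in the frame of bin_floor between -0.079 and 0.079 m and y of bolt_center in the frame of bin_floor between -0.079 and 0.079 m)).
It fails at once if the spanner is displaced by more than 30 mm (distance of spanner from where it was at the start of the episode above 0.03 m).
It fails at once if the crank arm is displaced by more than 30 mm (distance of crank from where it was at the start of the episode above 0.03 m).
It fails at once if the jar is displaced by more than 30 mm (distance of jar from where it was at the start of the episode above 0.03 m).
It also fails if it takes over 64 s, if anything falls off the work surface, if the arm or the gripper's body presses on something with over 40 N, if the wrist force passes 120 N, or if a joint passes its speed limit or range.

## Working session

There is one attempt and no reset: what is moved stays moved. The work goes in short steps, Python scripts to look and compute and a shell command to move; the robot and the scene stay as the last step left them, time stands still between calls to the robot, and variables do not carry over. Pictures are saved under pics/ and viewed, and the job is handed in when it is done.

```bash
ls; mkdir -p pics
python3 - <<'E'
from bench import robot
import cv2,numpy as np
o=robot.get_obs();print(o)
for n in("side","top"):
    p,d=robot.snapshot(n);cv2.imwrite(f"pics/{n}0.png",p);np.save(f"pics/{n}0.npy",d)
    print(n,robot.camera_info(n))
print(robot.grip_point_offset)
E
```

```text
pics
{'time': 0.0, 'joint_positions': array([-1.30312778e+00,  8.79912898e-02,  1.37221282e+00, -3.15971256e-05,
        1.68358816e+00, -1.03059354e-01]), 'qvel': array([-4.08923756e-06, -4.89505423e-04, -9.52391179e-04,  1.70660235e-03,
       -8.29331974e-04,  1.00434103e-04]), 'joint_torque': array([ 8.89715557e-04, -3.40187466e+01, -3.02426648e+01,  7.18889432e-02,
        3.30461701e-02, -1.65620158e-04]), 'tool_pos': array([ 0.19912652, -0.51211718,  0.20430536]), 'ee_rot': array([-3.14139760e+00,  2.19117769e-03, -1.20007173e+00]), 'wrist_force': array([0.73333455, 1.57482218, 0.01700944]), 'wrist_torque': array([-0.00832003,  0.01175862,  0.00842275]), 'width': 0.09403250425195415}
side {'K': array([[497.22239905,   0.        , 313.60525318],
       [  0.        , 497.22239905, 234.48793843],
       [  0.        ,   0.        ,   1.        ]]), 'dist': array([-0.04581762,  0.        ,  0.        ,  0.        ,  0.        ]), 'extrinsics': array([[ 0.98329282, -0.18181722,  0.0088158 , -0.55088871],
       [-0.11832803, -0.67523545, -0.72804915,  0.17714965],
       [ 0.13832461,  0.71484235, -0.68546824,  0.95630653],
       [ 0.        ,  0.        ,  0.        ,  1.        ]])}
top {'K': array([[521.98984775,   0.        , 313.05865292],
       [  0.        , 521.98984775, 245.47358096],
       [  0.        ,   0.        ,   1.        ]]), 'dist': array([-0.12125007,  0.        ,  0.        ,  0.        ,  0.        ]), 'extrinsics': array([[ 1.21220276e-02, -9.99926463e-01,  3.53549333e-04,
         6.07858293e-02],
       [-9.91153070e-01, -1.20624021e-02, -1.32174468e-01,
         5.82396866e-01],
       [ 1.32169013e-01,  1.25180105e-03, -9.91226404e-01,
         1.09804725e+00],
       [ 0.00000000e+00,  0.00000000e+00,  0.00000000e+00,
         1.00000000e+00]])}
0.0188
```

View pics/top0.png

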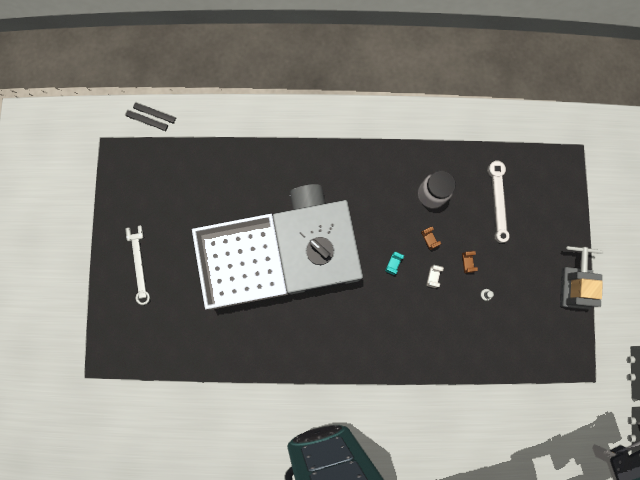

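View pics/side0.png

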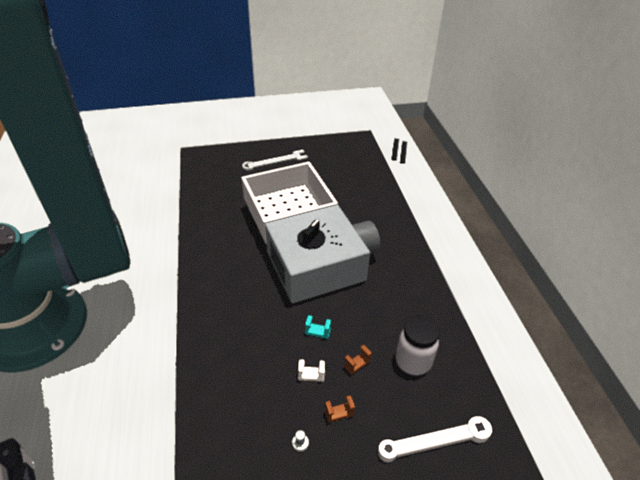

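The top view shows the white clip at about (435,276), the bolt at (487,295), the bin at (243,262) and the dial at (320,250). In the side view the clip is at (312,371), the bolt at (300,440) and the dial at (313,236). I'll enlarge these.

```bash
cat > h.py <<'E'
import cv2,numpy as np
from bench import robot
def ray(n,u,v):
    c=robot.camera_info(n);E=c["extrinsics"];R=E[:3,:3];t=E[:3,3]
    x=cv2.undistortPoints(np.array([[[u,v]]],float),c["K"],c["dist"])[0,0]
    d=R.T@np.array([x[0],x[1],1]);return -R.T@t,d
def atz(n,u,v,z):
    o,d=ray(n,u,v);return o+d*(z-o[2])/d[2]
def tri(a,b):
    o1,d1=ray("top",*a);o2,d2=ray("side",*b)
    A=np.stack([d1,-d2],1);s,_,_,_=np.linalg.lstsq(A,o2-o1,rcond=None)
    p=o1+s[0]*d1;q=o2+s[1]*d2;return (p+q)/2,np.linalg.norm(p-q)
def proj(n,P):
    c=robot.camera_info(n);E=c["extrinsics"]
    r=cv2.Rodrigues(E[:3,:3])[0]
    return cv2.projectPoints(np.array(P,float).reshape(-1,3),r,E[:3,3],c["K"],c["dist"])[0][:,0]
def crop(src,dst,u,v,w,h,k):
    p=cv2.imread(src)[v:v+h,u:u+w];p=cv2.resize(p,None,fx=k,fy=k,interpolation=cv2.INTER_CUBIC)
    for i in range(0,w,10): cv2.putText(p,str(u+i),(i*k,8),0,.3,(0,255,255),1);cv2.line(p,(i*k,10),(i*k,14),(0,255,255),1)
    for i in range(0,h,10): cv2.putText(p,str(v+i),(0,i*k+4),0,.3,(0,255,255),1);cv2.line(p,(20,i*k),(24,i*k),(0,255,255),1)
    cv2.imwrite(dst,p)
E
python3 - <<'E'
from h import *
crop("pics/top0.png","pics/t_parts.png",415,250,90,60,8)
crop("pics/side0.png","pics/s_parts.png",285,350,90,105,5)
crop("pics/top0.png","pics/t_blow.png",185,180,190,140,4)
crop("pics/side0.png","pics/s_blow.png",235,155,155,150,4)
E
```

```text
(no output)
```

View pics/t_parts.png

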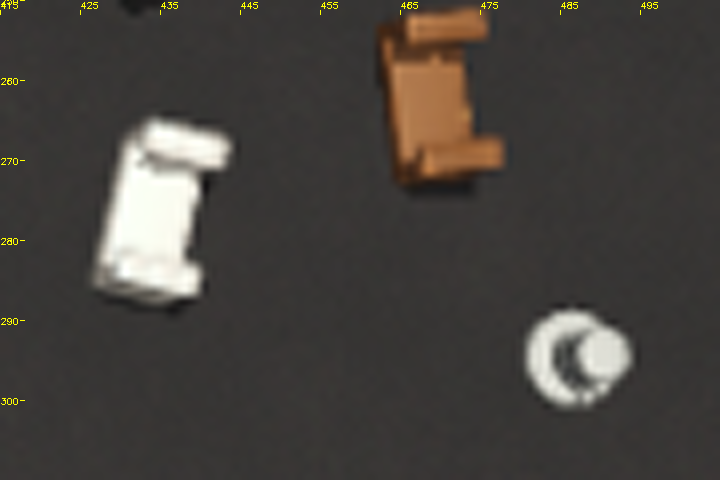

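View pics/s_parts.png

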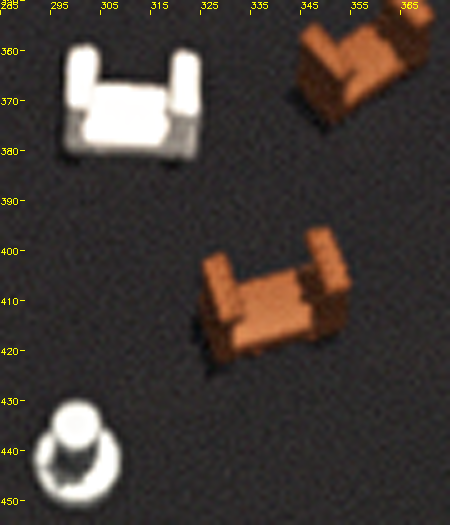

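View pics/t_blow.png

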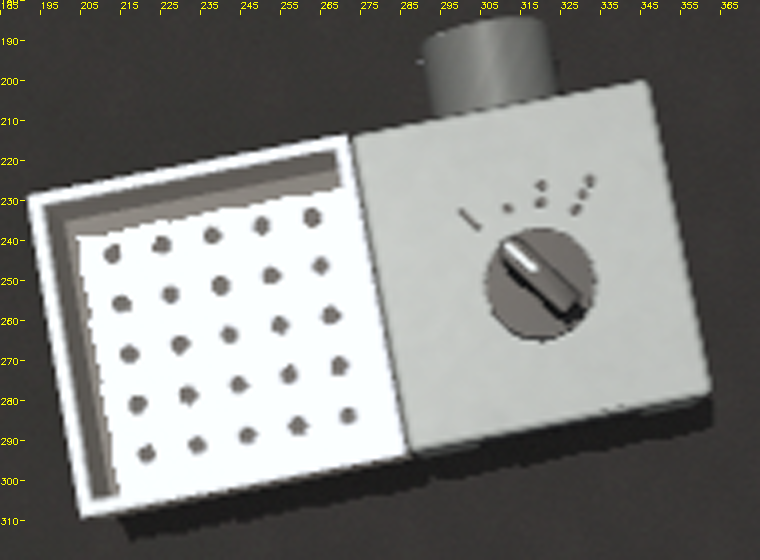

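View pics/s_blow.png

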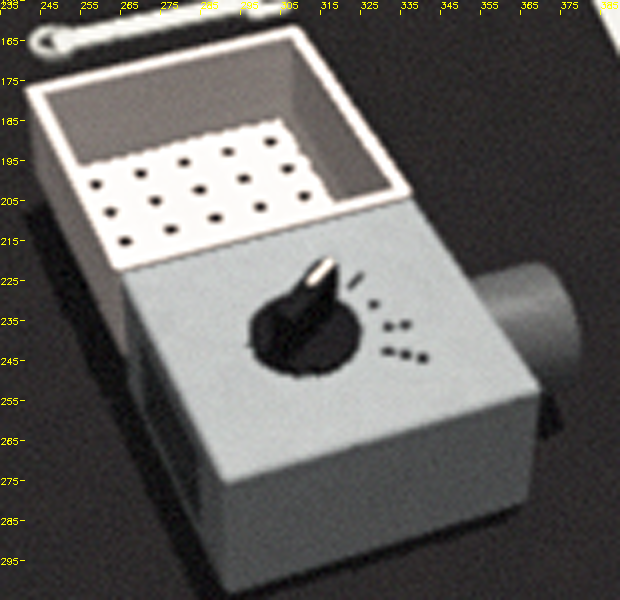

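Run:
```python
from h import *
np.set_printoptions(precision=4,suppress=True)
for n,a,b in [("bolt top",(490.5,294.2),(300.4,435)),
 ("boxA",(273,213.7),(337.2,203.2)),("boxB",(347,200.8),(370,252)),("boxC",(362.5,277.5),(292,275)),("boxD",(287.5,293.7),(265.5,222.5)),
 ("disc",(320,251.2),(311.2,238.7)),("nose",(311.5,241.5),(317,219.5)),
 ("binfarL",(192.5,229),(243,177.5)),("binfarR",(205.5,308.5),(310,162)),
 ("arm1",(438.4,268.1),(322,366)),("arm2",(434.4,284.5),(301.6,365))]:
    print(n,*tri(a,b))
for n in[(438.4,268.1),(434.4,284.5)]: print(atz("top",*n,.035))
for n in[(322,366),(301.6,365)]: print(atz("side",*n,.035))
# depth check
for nm in("top","side"):
    d=np.load(f"pics/{nm}0.npy");c=robot.camera_info(nm);E=c["extrinsics"]
    v,u=np.mgrid[0:480,0:640];x=cv2.undistortPoints(np.stack([u,v],-1).reshape(-1,1,2).astype(float),c["K"],c["dist"]).reshape(480,640,2)
    P=np.dstack([x[...,0]*d,x[...,1]*d,d])-E[:3,3];W=P@E[:3,:3];np.save(f"pics/{nm}W.npy",W)
    if nm=="top":
        for q in [(490,294),(438,268),(434,284),(434,276),(320,265),(320,250),(316,245),(323,254),(340,230),(240,263),(240,268),(450,300)]: print(q,W[q[1],q[0]])
    else:
        for q in [(300,434),(301,362),(322,363),(311,371),(318,220),(312,230)]: print(q,W[q[1],q[0]])
```

```text
bolt top [ 0.4793 -0.3221  0.0355] 0.00038128937913133504
boxA [0.6404 0.1525 0.0922] 0.0002940223065077019
boxB [ 0.6718 -0.0027  0.0886] 0.001973762452550257
boxC [ 0.5104 -0.0354  0.0876] 0.0018103529836717405
boxD [0.4763 0.1191 0.0897] 0.004359241670072043
disc [0.5636 0.0532 0.0905] 0.0014009457022565684
nose [0.5787 0.0709 0.1248] 0.0010398394757589232
binfarL [0.5238 0.3061 0.0969] 0.16265661452623947
binfarR [0.5182 0.2596 0.1465] 0.1585224854898973
arm1 [ 0.536  -0.207   0.0352] 0.000971416467108528
arm2 [ 0.5009 -0.1979  0.0338] 0.0025301839897990033
[ 0.5355 -0.207   0.035 ]
[ 0.4995 -0.1976  0.035 ]
[ 0.5365 -0.2068  0.035 ]
[ 0.502  -0.1986  0.035 ]
(490, 294) [ 0.4794 -0.3197  0.0392]
(438, 268) [ 0.5358 -0.2064  0.0338]
(434, 284) [ 0.5005 -0.1964  0.0361]
(434, 276) [ 0.5198 -0.2021  0.0131]
(320, 265) [0.5341 0.0529 0.0907]
(320, 250) [0.5615 0.0537 0.1215]
(316, 245) [0.5713 0.0618 0.1235]
(323, 254) [0.5529 0.0476 0.1265]
(340, 230) [0.6082 0.0119 0.0892]
(240, 263) [0.542  0.2272 0.0315]
(240, 268) [0.5307 0.2264 0.0344]
(450, 300) [ 0.467  -0.2395  0.0048]
(300, 434) [ 0.479  -0.3212  0.0371]
(301, 362) [ 0.502  -0.1924  0.0348]
(322, 363) [ 0.538  -0.1996  0.0327]
(311, 371) [ 0.5184 -0.2001  0.0132]
(318, 220) [0.5809 0.0691 0.1249]
(312, 230) [0.564  0.0439 0.1231]
```

The clip centre is about (0.519, -0.202) with yaw -0.24, and its top is at 0.035. The bolt is at about (0.479, -0.322) with its top at 0.037. The box top is at 0.089 and the blower yaw is about 0.2. Next I'll compute the first move.

```bash
cat >> h.py <<'E'
from scipy.spatial.transform import Rotation as Ro
def go(p,yaw):
    o=robot.get_obs();R=Ro.from_euler("xyz",o["ee_rot"]).as_matrix()
    s=R.T@(np.array(p)-o["tool_pos"])*100
    dy=o["ee_rot"][2]-yaw; dy=(dy+np.pi)%(2*np.pi)-np.pi
    print("t",round(o["time"],2),"tcp",o["tool_pos"].round(4),"yaw",round(o["ee_rot"][2],3),"w",round(o["width"],4),"| shift",s.round(2),"spin",round(dy,3),"rows>=",round(max(np.linalg.norm(s)/4.17,abs(dy)/.125),1))
E
python3 - <<'E'
from h import *
go((.5061,-.1992,.10),-1.81)
go((.5061,-.1992,.008),-1.81)
print(atz("top",395,263,.02),atz("top",242.5,263.5,.031))
W=np.load("pics/topW.npy");S=np.load("pics/sideW.npy")
for w in(W,S):
    m=(w[...,2]>.112)&(w[...,2]<.135)&(np.hypot(w[...,0]-.563,w[...,1]-.053)<.035)
    P=w[m][:,:2];u,s,v=np.linalg.svd(P-P.mean(0),full_matrices=False);print(len(P),P.mean(0),np.arctan2(v[0,1],v[0,0]),np.sort((P-P.mean(0))@v[0])[[0,-1]],np.median(w[m][:,2]))
E
```

```text
t 0.1 tcp [ 0.1992 -0.5122  0.2044] yaw -1.2 w 0.0944 | shift [-18.03 -39.95  10.49] spin 0.61 rows>= 10.8
t 0.1 tcp [ 0.1992 -0.5122  0.2044] yaw -1.2 w 0.0944 | shift [-18.01 -39.94  19.69] spin 0.61 rows>= 11.5
[ 0.54721852 -0.11374101  0.02      ] [0.54097995 0.22171147 0.031     ]
166 [0.56402973 0.05402402] -2.3205400277351274 [-0.02481951  0.02285687] 0.12328681960130389
179 [0.5632817  0.04958402] -2.336788633700452 [-0.02935644  0.02142961] 0.12305061119168961
```

```bash
python3 -m inch '-18 -40 8 0.61 0.5;-18 -40 8 0.61 0.5;-18 -40 8 0.61 0.5;-18 -40 8 0.61 0.5;-18 -40 8 0.61 0.5;-18 -40 8 0.61 0.5;-18 -40 8 0.61 0.5;-18 -40 8 0.61 0.5;-18 -40 10.5 0.61 0.5;-18 -40 10.5 0.61 0.5;-18 -40 10.5 0.61 0.5;-18 -40 12 0.61 0.5;-18 -40 13 0.61 0.5;-18 -40 13 0.61 0.5;-18 -40 13 0.61 0.5'
python3 - <<'E'
from h import *
go((.5061,-.1992,.008),-1.81)
p,d=robot.snapshot("side");cv2.imwrite("pics/side1.png",p);crop("pics/side1.png","pics/s1.png",240,290,150,150,4)
E
```

```text
time: 1.35
tool_pos: [0.5055, -0.1997, 0.0741]
ee_rot: [3.138, 0.002, -1.811]
wrist_force: [0.0, -0.2, -0.1]
width: 0.0469
t 1.35 tcp [ 0.5055 -0.1997  0.0741] yaw -1.811 w 0.0469 | shift [-0.05 -0.07  6.61] spin -0.001 rows>= 1.6
```

View pics/s1.png

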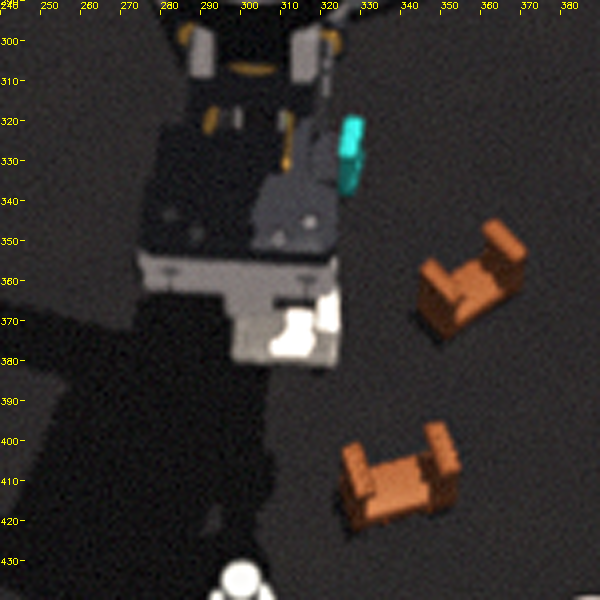

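The side view shows the gripper above the clip's left arm, with the clip undisturbed at about (315,368). The way down is clear, so I'll descend and close.

```bash
python3 -m inch '0 -0.1 3 0 0.5;0 -0.1 5 0 0.5;0 -0.1 6.5 0 0.5;0 -0.1 6.6 0 0.5;0 -0.1 6.6 0 1;0 -0.1 6.6 0 1;0 -0.1 6.6 0 1;0 -0.1 6.6 0 1;0 -0.1 6.6 0 1;0 -0.1 6.6 0 1;0 -0.1 3 0 1;0 -0.1 0 0 1;0 -0.1 -4 0 1;0 -0.1 -8 0 1;0 -0.1 -10 0 1;0 -0.1 -10 0 1'
python3 - <<'E'
from h import *
go((.541,.222,.13),-1.81)
p,d=robot.snapshot("side");cv2.imwrite("pics/side2.png",p);crop("pics/side2.png","pics/s2.png",240,200,200,200,3)
E
```

```text
time: 2.73
tool_pos: [0.5102, -0.2022, 0.1824]
ee_rot: [-3.13, -0.002, -1.811]
wrist_force: [-0.1, 0.2, -0.4]
width: 0.0216
t 2.73 tcp [ 0.5102 -0.2022  0.1824] yaw -1.811 w 0.0216 | shift [-41.94   7.17   5.08] spin -0.001 rows>= 10.3
```

View pics/s2.png

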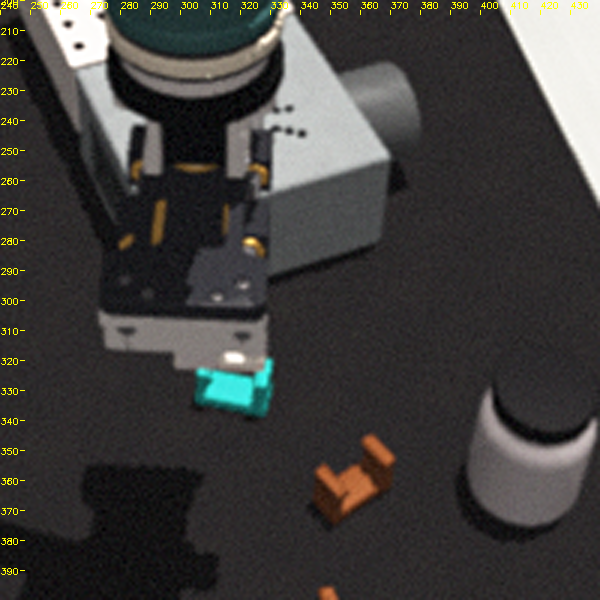

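The clip is held: the opening reads 21.6 mm, and the white clip is gone from its place in the picture. I'll carry it to the bin.

Run:
```python
from h import *
go((.55,.225,.18),-1.37)
```

```text
t 2.78 tcp [ 0.5087 -0.2014  0.1786] yaw -1.811 w 0.0214 | shift [-42.4    6.15  -0.2 ] spin -0.441 rows>= 10.3
```

```bash
python3 -m inch '-42.4 6.15 0 -0.44 1;-42.4 6.15 0 -0.44 1;-42.4 6.15 0 -0.44 1;-42.4 6.15 0 -0.44 1;-42.4 6.15 0 -0.44 1;-42.4 6.15 0 -0.44 1;-42.4 6.15 0 -0.44 1;-42.4 6.15 0 -0.44 1;-42.4 6.15 0 -0.44 1;-42.4 6.15 0 -0.44 1;-42.4 6.15 0 -0.44 1;-42.4 6.15 0 -0.44 1;-42.4 6.15 2 -0.44 1;-42.4 6.15 5 -0.44 1;-42.4 6.15 8 -0.44 1;-42.4 6.15 9.5 -0.44 1;-42.4 6.15 9.5 -0.44 1;-42.4 6.15 9.5 -0.44 1'
python3 - <<'E'
from h import *
go((.55,.225,.08),-1.37)
p,d=robot.snapshot("side");cv2.imwrite("pics/side3.png",p);crop("pics/side3.png","pics/s3.png",200,100,200,200,3)
E
```

```text
time: 4.28
tool_pos: [0.5493, 0.2227, 0.081]
ee_rot: [-3.141, -0.004, -1.373]
wrist_force: [0.1, 0.6, -0.5]
width: 0.0212
t 4.28 tcp [0.5493 0.2227 0.081 ] yaw -1.373 w 0.0212 | shift [-0.22 -0.11  0.1 ] spin -0.003 rows>= 0.1
```

View pics/s3.png

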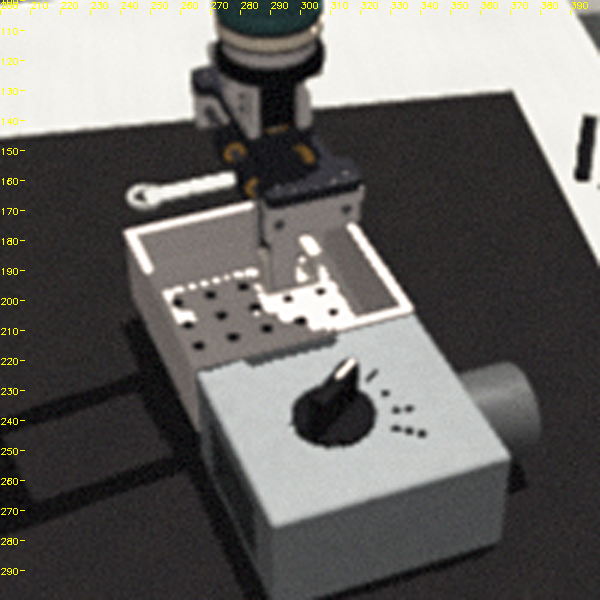

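The picture shows the gripper over the bin with the white clip at about (304,190), inside the walls. The dial is still at rest. I'll lower 2 cm more and release.

```bash
python3 -m inch '0 0 1.5 0 1;0 0 2.2 0 1;0 0 2.2 0 1;0 0 2.2 0 0.5;0 0 2.2 0 0.5;0 0 2.2 0 0.5;0 0 2.2 0 0.5;0 0 0 0 0.5;0 0 -4 0 0.5;0 0 -8 0 0.5;0 0 -11 0 0.5;0 0 -11 0 0.5'
python3 - <<'E'
from h import *
p,d=robot.snapshot("side");cv2.imwrite("pics/side4.png",p);crop("pics/side4.png","pics/s4.png",200,100,200,200,3)
go((.4793,-.322,.19),-1.81)
E
```

```text
time: 5.33
tool_pos: [0.5538, 0.225, 0.203]
ee_rot: [-3.121, -0.002, -1.373]
wrist_force: [-0.2, -0.7, -0.1]
width: 0.0469
t 5.38 tcp [0.5526 0.2245 0.1992] yaw -1.373 w 0.0467 | shift [52.14 17.95  0.76] spin 0.437 rows>= 13.2
```

View pics/s4.png

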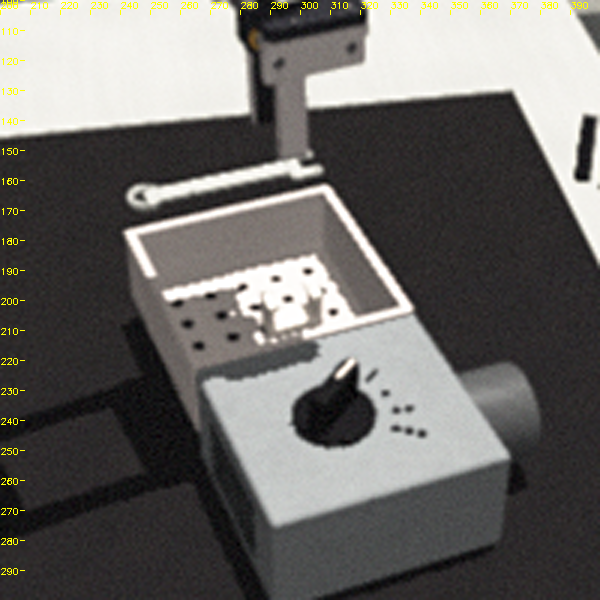

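The picture shows the clip lying in the bin at about (295,200). Next is the bolt, with a jaw yaw near -0.87 to keep clear of the brown clip.

```bash
python3 - <<'E'
from h import *
go((.4793,-.322,.10),-.87)
E
python3 -m inch '52.1 17.9 0 -0.5 0.5;52.1 17.9 0 -0.5 0.5;52.1 17.9 0 -0.5 0.5;52.1 17.9 0 -0.5 0.5;52.1 17.9 0 -0.5 0.5;52.1 17.9 0 -0.5 0.5;52.1 17.9 0 -0.5 0.5;52.1 17.9 0 -0.5 0.5;52.1 17.9 0 -0.5 0.5;52.1 17.9 0 -0.5 0.5;52.1 17.9 0 -0.5 0.5;52.1 17.9 2 -0.5 0.5;52.1 17.9 5 -0.5 0.5;52.1 17.9 9 -0.5 0.5;52.1 17.9 12 -0.5 0.5;52.1 17.9 12 -0.5 0.5;52.1 17.9 12 -0.5 0.5;52.1 17.9 12 -0.5 0.5'
python3 - <<'E'
from h import *
p,d=robot.snapshot("top");cv2.imwrite("pics/top5.png",p);crop("pics/top5.png","pics/t5.png",400,220,150,150,4)
p,d=robot.snapshot("side");cv2.imwrite("pics/side5.png",p);crop("pics/side5.png","pics/s5.png",220,330,180,150,4)
go((.4793,-.322,.015),-.87)
E
```

```text
t 5.38 tcp [0.5526 0.2245 0.1992] yaw -1.373 w 0.0467 | shift [52.12 18.09  9.76] spin -0.503 rows>= 13.4
time: 6.88
tool_pos: [0.4815, -0.3206, 0.0776]
ee_rot: [-3.129, -0.008, -0.872]
wrist_force: [0.4, 1.1, 0.7]
width: 0.0468
t 6.98 tcp [ 0.4832 -0.3216  0.0807] yaw -0.871 w 0.0468 | shift [-0.32  0.42  6.56] spin -0.001 rows>= 1.6
```

View pics/t5.png

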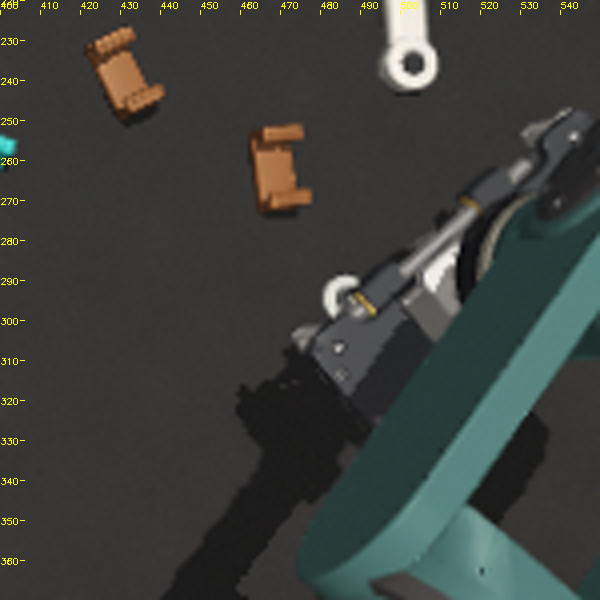

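View pics/s5.png

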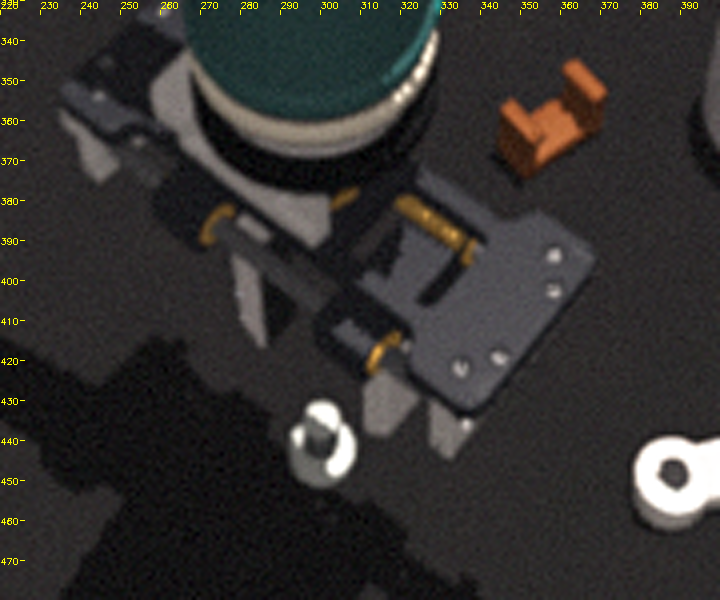

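Both pictures show the bolt standing between the jaw lines (side (300,440), top (485,294)), clear of the brown clip. I'll descend to the shank and close.

```bash
python3 -m inch '-0.3 0.4 2 0 0.5;-0.3 0.4 4 0 0.5;-0.3 0.4 5.5 0 0.5;-0.3 0.4 6.5 0 0.5;-0.3 0.4 6.5 0 0.5;-0.3 0.4 6.5 0 1;-0.3 0.4 6.5 0 1;-0.3 0.4 6.5 0 1;-0.3 0.4 6.5 0 1;-0.3 0.4 6.5 0 1;-0.3 0.4 6.5 0 1;-0.3 0.4 6.5 0 1;-0.3 0.4 6.5 0 1'
python3 - <<'E'
from h import *
go((.536,.222,.19),-.87)
E
```

```text
time: 8.07
tool_pos: [0.4798, -0.3222, 0.0163]
ee_rot: [-3.128, -0.015, -0.872]
wrist_force: [-0.9, 1.0, 4.9]
width: 0.0132
t 8.07 tcp [ 0.4798 -0.3222  0.0163] yaw -0.872 w 0.0132 | shift [-37.76 -39.57 -17.39] spin -0.002 rows>= 13.8
```

```bash
python3 -m inch '0 0 -3 0 1;0 0 -7 0 1;0 0 -11 0 1;0 0 -15 0 1;0 0 -17.5 0 1;0 0 -17.5 0 1'
python3 - <<'E'
from h import *
p,d=robot.snapshot("side");cv2.imwrite("pics/side6.png",p);crop("pics/side6.png","pics/s6.png",200,280,200,200,3)
go((.515,.222,.19),-.87)
E
```

```text
time: 8.57
tool_pos: [0.4789, -0.324, 0.1994]
ee_rot: [-3.125, -0.029, -0.872]
wrist_force: [-0.0, -0.7, 0.4]
width: 0.013
t 8.62 tcp [ 0.4778 -0.3231  0.1955] yaw -0.872 w 0.0134 | shift [-39.33 -37.93   0.21] spin -0.002 rows>= 13.1
```

View pics/s6.png

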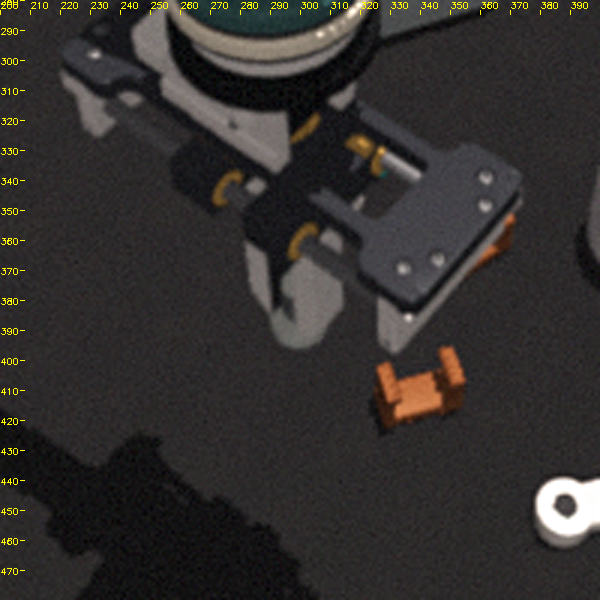

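The bolt is gone from the mat and the opening reads 13 mm, so it is held. I'll carry it to the bin.

```bash
python3 -m inch '-39.3 -37.9 0 0 1;-39.3 -37.9 0 0 1;-39.3 -37.9 0 0 1;-39.3 -37.9 0 0 1;-39.3 -37.9 0 0 1;-39.3 -37.9 0 0 1;-39.3 -37.9 0 0 1;-39.3 -37.9 0 0 1;-39.3 -37.9 0 0 1;-39.3 -37.9 0 0 1;-39.3 -37.9 0 0 1;-39.3 -37.9 0 0 1;-39.3 -37.9 0 0 1;-39.3 -37.9 0 0 1;-39.3 -37.9 0 0 1;-39.3 -37.9 3 0 1;-39.3 -37.9 6 0 1;-39.3 -37.9 9 0 1;-39.3 -37.9 9.5 0 1;-39.3 -37.9 9.5 0 1'
python3 - <<'E'
from h import *
go((.515,.222,.08),-.87)
p,d=robot.snapshot("side");cv2.imwrite("pics/side7.png",p);crop("pics/side7.png","pics/s7.png",200,100,200,200,3)
E
```

```text
time: 10.28
tool_pos: [0.515, 0.2185, 0.0932]
ee_rot: [-3.134, -0.02, -0.873]
wrist_force: [0.3, -0.7, -0.0]
width: 0.0136
t 10.28 tcp [0.515  0.2185 0.0932] yaw -0.873 w 0.0136 | shift [-0.3  -0.22  1.32] spin -0.003 rows>= 0.3
```

View pics/s7.png

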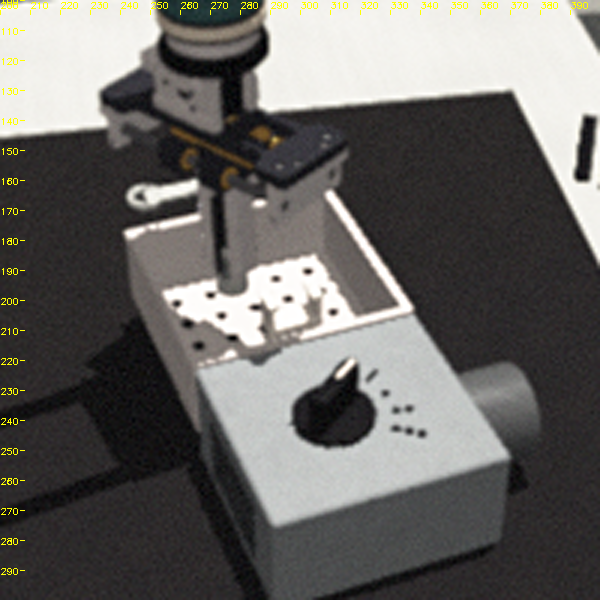

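The fingers are over the bin at about (278,190) with the bolt, inside the walls. The clip is in shadow at (297,205) and the dial is at rest. I'll lower and release.

```bash
python3 -m inch '0 0 1 0 1;0 0 2 0 1;0 0 2.2 0 1;0 0 2.2 0 0.5;0 0 2.2 0 0.5;0 0 2.2 0 0.5;0 0 2.2 0 0.5;0 0 0 0 0.5;0 0 -4 0 0.5;0 0 -8 0 0.5;0 0 -11 0 0.5;0 0 -11 0 0.5'
python3 - <<'E'
from h import *
p,d=robot.snapshot("side");cv2.imwrite("pics/side8.png",p);crop("pics/side8.png","pics/s8.png",220,140,180,150,4)
p,d=robot.snapshot("top");cv2.imwrite("pics/top8.png",p);crop("pics/top8.png","pics/t8.png",185,180,190,140,4)
go((.563,.053,.20),0.81-np.pi/2)
E
```

```text
time: 11.33
tool_pos: [0.5177, 0.2217, 0.2157]
ee_rot: [-3.114, -0.029, -0.873]
wrist_force: [0.4, -0.1, 0.9]
width: 0.0469
t 11.43 tcp [0.5152 0.2208 0.2086] yaw -0.873 w 0.0468 | shift [15.91  7.14  1.13] spin -0.112 rows>= 4.2
```

View pics/s8.png

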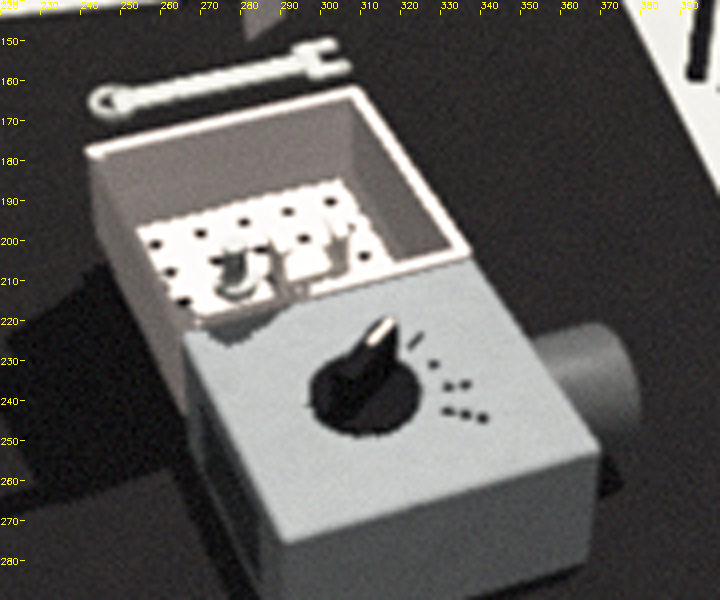

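View pics/t8.png

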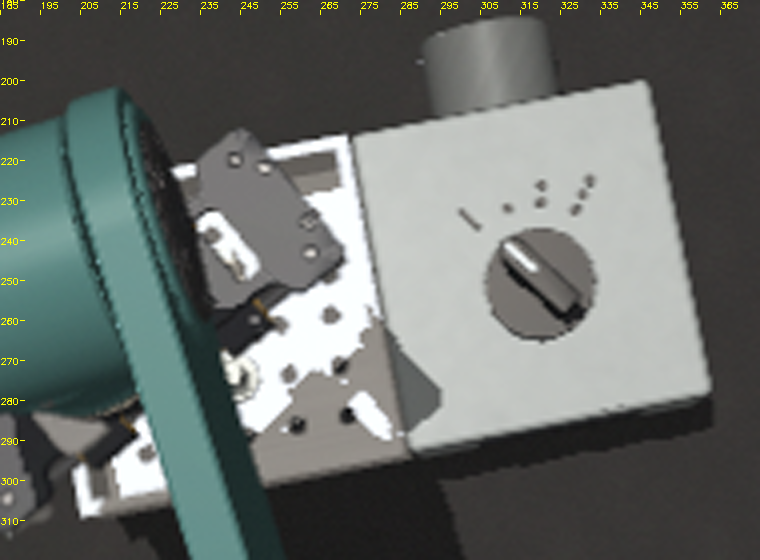

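The pictures confirm that the bolt (side view (278,207)) and the clip ((300,205)) are both in the bin, and the dial is at rest. Now I'll move over the dial.

```bash
python3 -m inch '15.9 7.1 1 0 0.5;15.9 7.1 1 0 0.5;15.9 7.1 1 0 0.5;15.9 7.1 1 -0.11 0.5;15.9 7.1 3 -0.11 0.5;15.9 7.1 5.5 -0.11 0.5;15.9 7.1 6.5 -0.11 0.5;15.9 7.1 6.5 -0.11 0.5;15.9 7.1 6.5 -0.11 0.5;15.9 7.1 6.5 -0.11 0.5'
python3 - <<'E'
from h import *
p,d=robot.snapshot("side");cv2.imwrite("pics/side9.png",p);crop("pics/side9.png","pics/s9.png",220,140,180,150,4)
print(atz("top",320,251,.095),atz("side",311.3,238.7,.095))
go((.5635,.0532,.100),-.76)
E
```

```text
time: 12.27
tool_pos: [0.5651, 0.0536, 0.1471]
ee_rot: [-3.127, -0.027, -0.762]
wrist_force: [-0.1, 0.3, 0.0]
width: 0.047
[0.56275911 0.05330518 0.095     ] [0.56364211 0.04855549 0.095     ]
t 12.32 tcp [0.5655 0.0536 0.1478] yaw -0.762 w 0.0472 | shift [-0.25  0.24  4.77] spin -0.002 rows>= 1.1
```

View pics/s9.png

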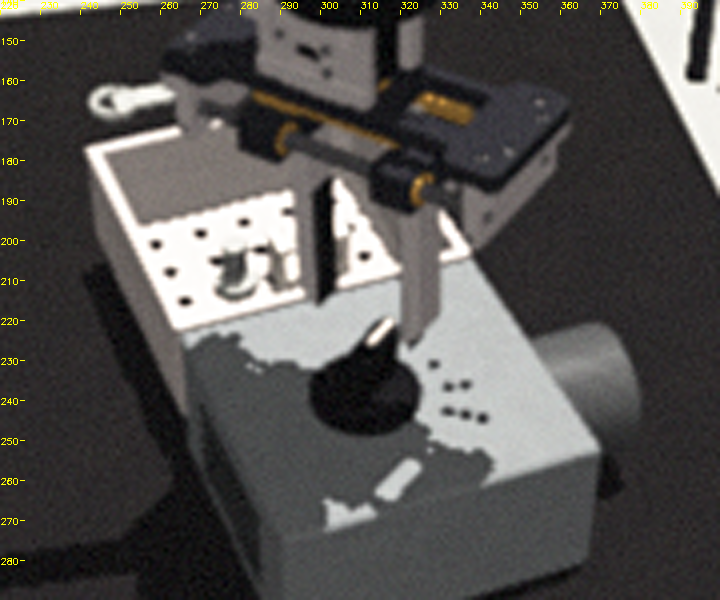

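The fingers straddle the grip, whose nose shows at (317,222). The descent looks clear, so I'll go down and close.

```bash
python3 -m inch '-0.25 0.24 1.5 0 0.5;-0.25 0.24 3 0 0.5;-0.25 0.24 4 0 0.5;-0.25 0.24 4.6 0 0.5;-0.25 0.24 4.6 0 0.5;-0.25 0.24 4.6 0 0.5;-0.25 0.24 4.6 0 1;-0.25 0.24 4.6 0 1;-0.25 0.24 4.6 0 1;-0.25 0.24 4.6 0 1;-0.25 0.24 4.6 0 1;-0.25 0.24 4.6 0 1;-0.25 0.24 4.6 0 1'
python3 - <<'E'
from h import *
p,d=robot.snapshot("side");cv2.imwrite("pics/side10.png",p);crop("pics/side10.png","pics/s10.png",220,140,180,150,4)
go((.5635,.0532,.100),-.76);print(robot.get_obs()["wrist_torque"],robot.get_obs()["wrist_force"])
E
```

```text
time: 13.4
tool_pos: [0.5631, 0.0537, 0.1019]
ee_rot: [-3.125, -0.027, -0.762]
wrist_force: [-0.6, 0.4, 2.8]
width: 0.0141
t 13.45 tcp [0.5631 0.0537 0.1019] yaw -0.762 w 0.0137 | shift [0.06 0.01 0.19] spin -0.002 rows>= 0.0
[0.44937612 0.50905131 0.11232542] [-2.76526555  0.84380135  3.16213785]
```

View pics/s10.png

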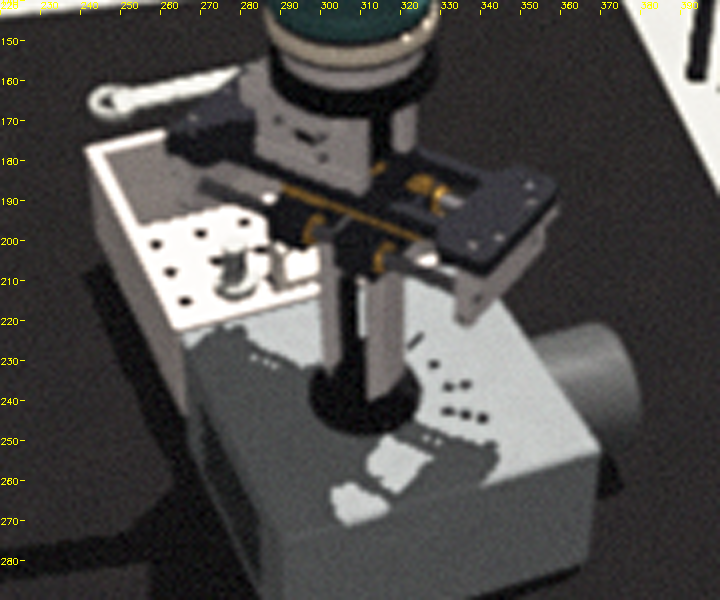

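The grip is held with an opening of 14 mm. I'll turn clockwise (positive spin about the downward tool z) in two stages.

```bash
python3 -m inch '0 0 0 0.06 1;0 0 0 0.12 1;0 0 0 0.18 1;0 0 0 0.24 1;0 0 0 0.3 1;0 0 0 0.36 1;0 0 0 0.42 1;0 0 0 0.48 1;0 0 0 0.54 1;0 0 0 0.6 1;0 0 0 0.6 1;0 0 0 0.6 1'
python3 - <<'E'
from h import *
p,d=robot.snapshot("side");cv2.imwrite("pics/side11.png",p);crop("pics/side11.png","pics/s11.png",220,140,180,150,4)
go((.5635,.0532,.100),-.76-1.27);print(robot.get_obs()["wrist_torque"],robot.get_obs()["wrist_force"])
E
```

```text
time: 14.45
tool_pos: [0.5627, 0.0542, 0.1019]
ee_rot: [-3.114, -0.012, -1.36]
wrist_force: [-0.8, 2.4, 1.8]
width: 0.0139
t 14.5 tcp [0.5627 0.0542 0.1019] yaw -1.36 w 0.0143 | shift [ 0.11 -0.05  0.19] spin 0.67 rows>= 5.4
[0.60464071 0.62640842 0.15914876] [-2.05672829  2.40996125  2.72676196]
```

View pics/s11.png

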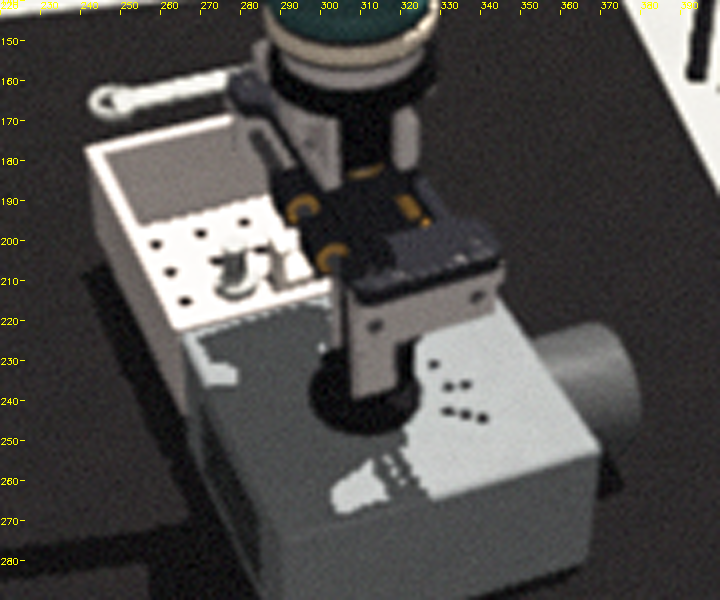

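The dial is turning with the fingers, and the black grip shows at (322,225). I'll continue to the third click.

```bash
python3 -m inch '0 0 0 0.06 1;0 0 0 0.12 1;0 0 0 0.18 1;0 0 0 0.24 1;0 0 0 0.3 1;0 0 0 0.36 1;0 0 0 0.42 1;0 0 0 0.48 1;0 0 0 0.54 1;0 0 0 0.6 1;0 0 0 0.64 1;0 0 0 0.67 1;0 0 0 0.67 1;0 0 0 0.67 1;0 0 0 0.67 1'
python3 - <<'E'
from h import *
p,d=robot.snapshot("side");cv2.imwrite("pics/side12.png",p);crop("pics/side12.png","pics/s12.png",220,140,180,150,4)
p,d=robot.snapshot("top");cv2.imwrite("pics/top12.png",p);crop("pics/top12.png","pics/t12.png",185,180,190,140,4)
go((.5635,.0532,.100),-.76-1.27);print(robot.get_obs()["wrist_torque"],robot.get_obs()["wrist_force"])
E
```

```text
time: 15.75
tool_pos: [0.5627, 0.0549, 0.1019]
ee_rot: [-3.113, 0.009, -2.028]
wrist_force: [-1.1, 4.3, 0.6]
width: 0.0134
t 15.85 tcp [0.5628 0.0549 0.1019] yaw -2.028 w 0.0139 | shift [ 0.12 -0.13  0.19] spin 0.002 rows>= 0.1
[0.90134128 0.45134832 0.14982102] [-1.08712246  5.07242899  1.67568654]
```

View pics/s12.png

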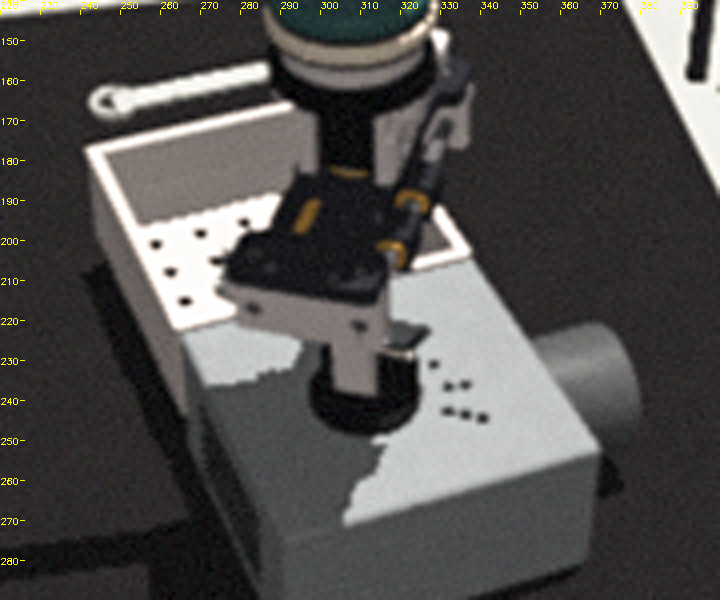

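View pics/t12.png

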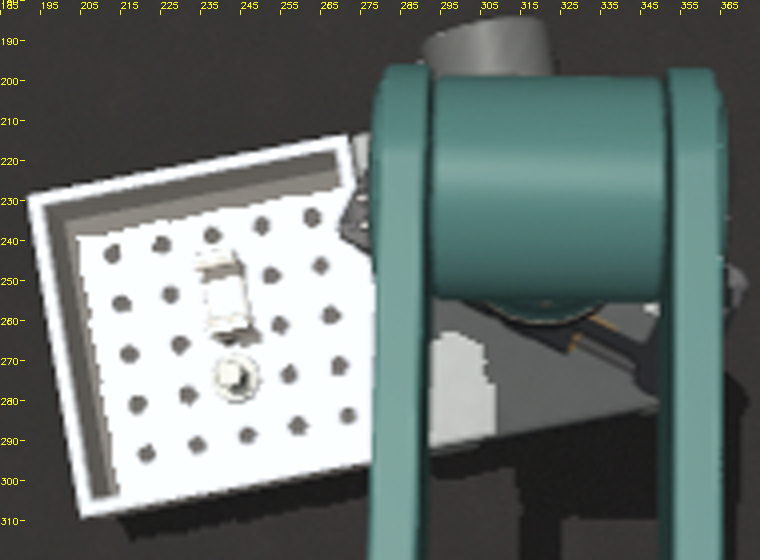

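Both parts lie in the bin: the clip at top-view (241,253) and the bolt at (244,274). To check the dial angle I'll overlay the expected grip outlines on an enlarged crop.

Run:
```python
from h import *
p=cv2.imread("pics/side12.png");k=10;u0,v0=285,205
q=cv2.resize(p[v0:v0+55,u0:u0+60],None,fx=k,fy=k,interpolation=cv2.INTER_CUBIC)
q=np.clip(q.astype(float)*1.8+20,0,255).astype(np.uint8)
for a,c in((0.9,(255,0,0)),(1.13,(0,0,255)),(1.27,(0,255,0))):
    y=.81-a
    ex=np.array([np.cos(y),np.sin(y)]);ey=np.array([-ex[1],ex[0]]);o=np.array([.5635,.0525])
    P=[[*(o+ex*i+ey*j),z] for i,j,z in((.022,0,.123),(.022,0,.095),(.014,.007,.123),(-.022,.007,.123),(-.022,-.007,.123),(.014,-.007,.123),(.022,0,.123))]
    uv=((proj("side",P)-[u0,v0])*k).astype(int)
    cv2.polylines(q,[uv.reshape(-1,1,2)],False,c,1)
cv2.imwrite("pics/ov12.png",q)
```

```text
(no output)
```

View pics/ov12.png

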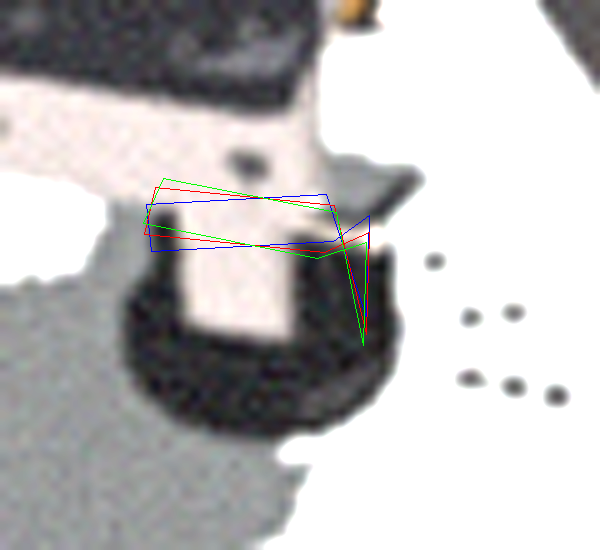

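Run:
```python
from h import *
out=[]
k=10;u0,v0=290,210
for f,angs in(("pics/side0.png",(0,)),("pics/side12.png",(1.13,1.27))):
    p=cv2.imread(f)
    q=cv2.resize(p[v0:v0+45,u0:u0+40],None,fx=k,fy=k,interpolation=cv2.INTER_CUBIC)
    q=np.clip(q.astype(float)*1.3+10,0,255).astype(np.uint8)
    for a,c in zip(angs,((0,0,255),(0,255,0))):
        y=.81-a
        ex=np.array([np.cos(y),np.sin(y)]);ey=np.array([-ex[1],ex[0]]);o=np.array([.5645,.0486])
        P=[[*(o+ex*i+ey*j),z] for i,j,z in((.022,0,.095),(.022,0,.123),(.014,.007,.123),(-.022,.007,.123),(-.022,-.007,.123),(.014,-.007,.123),(.022,0,.123))]
        uv=((proj("side",P)-[u0,v0])*k).astype(int)
        cv2.polylines(q,[uv.reshape(-1,1,2)],False,c,1)
        t=np.linspace(0,6.3,60);D=np.c_[o[0]+.029*np.cos(t),o[1]+.029*np.sin(t),t*0+.095]
        cv2.polylines(q,[((proj("side",D)-[u0,v0])*k).astype(int).reshape(-1,1,2)],False,(255,255,0),1)
    out.append(q)
cv2.imwrite("pics/ov13.png",np.hstack(out))
```

```text
(no output)
```

View pics/ov13.png

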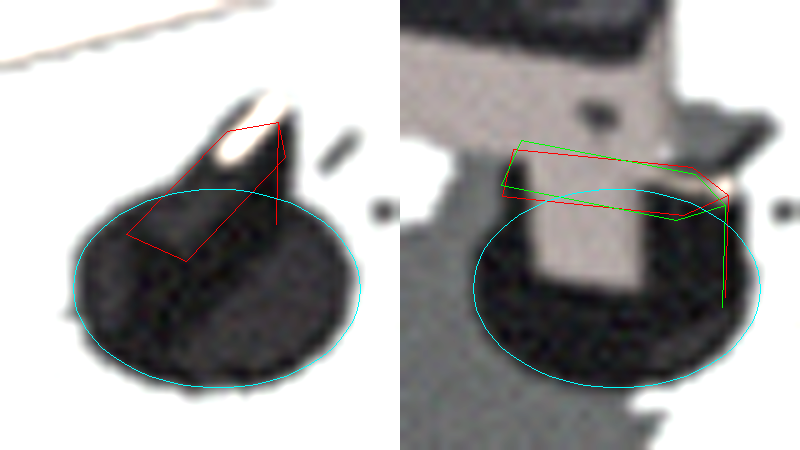

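The nose tip lies in line with the three-pip mark and agrees with the outline for 1.27 rad, once I allow for the small offset seen at rest. I'll check that it holds steady, then hand in.

```bash
python3 -m inch '0 0 0 0 1;0 0 0 0 1;0 0 0 0 1;0 0 0 0 1;0 0 0 0 1;0 0 0 0 1'
python3 - <<'E'
from h import *
p,d=robot.snapshot("side");cv2.imwrite("pics/side14.png",p)
a=cv2.imread("pics/side12.png").astype(int)[210:255,290:340];print(np.abs(a-p[210:255,290:340]).mean(), np.abs(a-p[210:255,290:340]).max())
go((.5635,.0532,.1),-2.03)
crop("pics/side14.png","pics/s14.png",200,100,240,240,2)
E
```

```text
time: 16.35
tool_pos: [0.5628, 0.0549, 0.1019]
ee_rot: [-3.113, 0.009, -2.028]
wrist_force: [-0.4, 4.8, 1.9]
width: 0.0139
3.457925925925926 55
t 16.4 tcp [0.5627 0.0549 0.1019] yaw -2.028 w 0.0139 | shift [ 0.12 -0.14  0.19] spin 0.002 rows>= 0.1
```

View pics/side14.png

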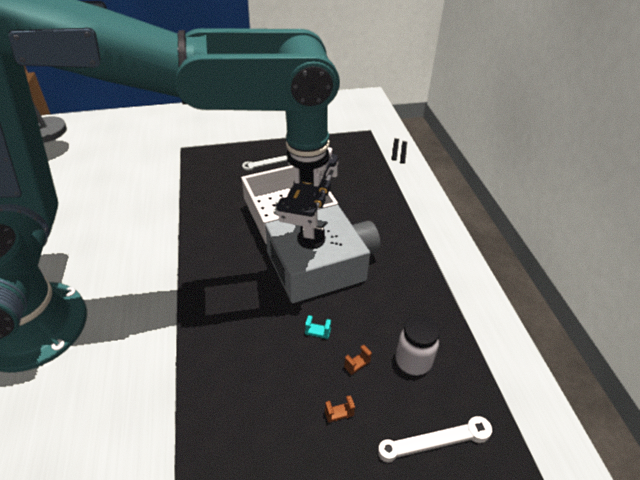

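The dial grip is held steadily. The jar (417,348), crank (435,440), spanner (275,160) and the look-alike clips are where they started. I'll hand in now.

```bash
python3 -c "
from bench import robot
print(robot.close_job())"
```

```text
the job is handed in; nothing more can be done
None
```

I dropped the white clip and then the steel bolt into the drying bin, with the dial still at rest. I then gripped the dial and turned it 1.27 rad clockwise to the third click. I handed the job in at about 16.4 s with the grip still closed on it; no verdict was reported.

- **Parts:** the last top picture before hand-in shows both the clip and the bolt inside the bin walls.
- **Dial:** the fingers read 13.9 mm open on the 14 mm grip. The tool's yaw stayed at -2.028 over a 0.5 s hold. The nose sits about 1.27 rad round, close to the three pips, but that angle comes from the tool's yaw and an outline laid over the picture, not from a dial reading.
- **Bystanders:** the spanner, crank arm, jar and look-alike clips looked unmoved in the last side picture.
- **Disagreement:** the two cameras put the dial's centre about 5 mm apart in y. I used the top view's value, and the fingers closed cleanly on the grip.

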